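Seat an opened phone in the repair cradle and lock its two-stage lever

TASK

Push the opened phone along its channel in the repair cradle until its camera end sits against the end stop, then push the thumb lever beside it in the same direction, past its first click and all the way to the second stop, so that the phone is locked in. Just push with the fingertips: the phone stays lying in the channel and is never lifted, and the bottle, tin and screwdriver around the cradle are left where they are.

Things in the scene. Friction and masses are not known exactly. Their poses are not given: they have to be found in the camera images.
- cradle: Fixed repair cradle, an aluminium plate 190 (x) x 270 (y) x 12 mm. Origin at the centre of its underside, z up; at yaw 0 its axes are the world's (x away from the robot, y to its left); turned by up to 0.5 rad. The phone channel runs along its y, the lever housing stands along its far (+x) side. 'Cradle frame' below, in mm, means this frame
- channel (a point): Middle of the phone channel at the height the phone rests, cradle frame (-35, 0, 20). Channel 76 wide between rails (each 8 wide, tops at z 26, y -90..110). The phone lies on two 15 wide black runners (tops z 20, y -110..110) at the channel's sides; between them a groove 46 wide, floor at z 12, open at the -y end, lets a fingertip dip behind the phone
- end_stop (a point): Middle of the end stop's face that the phone's camera end must meet, cradle frame (-35, 110, 24.5). The stop is a bar across the channel's +y end, 84 wide, 12 thick, top at z 34
- housing (a point): Centre of the flat top of the grey lever housing, cradle frame (52, 20, 40); the housing is 44 (x) x 150 (y) mm. The thumb lever stands up from a slot in it. As the lever moves, a steel hold-down finger 50 wide (y 30..80, z 31.5..37.5) comes out over the phone's edge: its tip goes from x 6 (lever 0) to x -6 (second stop), clear above the phone
- phone: Opened phone, a flat dark slab 72 (x) x 150 (y) x 9 mm, about 0.18 kg, loose in the channel, its three round cameras towards the cradle's +y. Origin at the centre of its underside, axes parallel to the cradle's. It starts 25 to 50 mm short of the end stop; seated, its origin is at y = 35 in the cradle frame. About 1 to 3 N slides it
- phone_tail (a point): Middle of the phone's end face away from the cameras (its -y end), 4.5 mm above its underside: the face to push on, towards the cradle's +y
- lever (a joint): Travel of the thumb lever along the cradle's +y, in m: 0 to 0.004 at the start, first click (detent) at about 0.025, second stop and end of travel at 0.060. Spring-detented: about 5 N takes it over the first hump (at 0.013), about 8 N over the second (at 0.042). Let go between 0.015 and 0.040 it falls back to the first click; beyond 0.045 it snaps on to about the second stop and stays
- lever_tab (a point): Centre of the lever's upright black thumb tab, 26 (x) x 12 (y) x 35 mm tall, reaching 17.5 mm below (1 mm above the housing) and above this point. At lever 0: cradle frame (52, -30, 58.5). Push its -y face (6 mm from this point) towards +y; behind that face the housing's flat top runs on for 19 mm, then comes the lower plate
- bottle: Bystander: clear dispenser bottle with white cap, diameter 54, 115 mm tall, standing on the far side of the cradle. Origin at the centre of its underside
- tin: Bystander: low steel tin, diameter 56, 35 mm tall, on the far side of the cradle. Origin at the centre of its underside
- driver: Bystander: small red-handled screwdriver lying on the robot's side of the cradle, 160 long along its own x, 14 mm thick. Origin on its underside, 10 mm from its middle towards the handle
There are look-alikes about, which are no part of the job. There is more than one size of the phone; the job needs the largest.

How it is judged (in metres and radians):
On the way, in this order (a step that is already met when the one before it is completed fails the run):
1. the phone is seated against the end stop (y of phone in the frame of cradle above 0.032 m and value of joint lever below 0.04 m), for 0.2 s.
2. the lever is at its second stop (value of joint lever above 0.055 m), for 0.2 s.
At the end, for the whole second after the job is handed in: The phone lies flat in the channel within 3 mm of the end stop, at rest, and the lever stays by itself within 5 mm of its second stop; bystanders are where they were (within 15 mm) (value of joint lever above 0.055 m and y of phone in the frame of cradle between 0.032 and 0.038 m and x of phone in the frame of cradle between -0.039 and -0.031 m and z of phone in the frame of cradle below 0.023 m and angle between phone's own z axis and vertical below 0.05 rad and linear speed of phone below 0.01 m/s); the robot touches nothing.
It fails at once if the phone is lifted or tipped out of its channel (z of phone in the frame of cradle above 0.03 m or angle between phone's own z axis and vertical above 0.2 rad).
It fails at once if the bottle, tin or screwdriver is moved (distance of any of bottle, tin, driver from where it was at the start of the episode above 0.015 m).
It also fails if it takes over 45 s, if anything falls off the work surface, if the arm or the gripper's body presses on something with over 40 N, if the wrist force passes 120 N, or if a joint passes its speed limit or range.

ROBOT

A 6-joint arm with a two-finger parallel gripper is mounted at the origin on the work surface. World frame = base frame: x ahead of the robot, y to its left, z up, the work surface at z = 0. Lengths are in m, angles in degrees, forces in N, time in s.
With the tool pointing down it reaches from about 0.4 to 0.825 m from the base axis. Payload 7 kg.
Tool frame: the origin (TCP) lies midway between the tips of the shut fingers; the grasp point (between the pads) lies 19 mm behind it; z points along the fingers, y is the line along which they close (so a half turn about z gives the same grasp; the last joint's range is limited). The gripper opens to 88 mm and grips with 3 to 60 N. Pads are 19 mm wide; open, the fingers measure 130 mm over their backs; the gripper's body (78 mm by 193 mm) begins 47 mm behind the grasp point.
Start: joints at [84.517, 20.546, 0.682, 0, -70.136, -16.507], TCP at [0.253, 0.626, 0.227] pointing down, gripper open.
Joint ranges: [-176.03, 176.03], [-82.01, 121.73], [-58.28, 71.71], [-173.87, 95.51], [-174.79, -0.11], [-173.66, 173.66]. Speed limits (degrees/s): [136.94, 136.94, 172.46, 180, 180, 180].

INTERFACE

Orientations are given as [roll, pitch, yaw] about the fixed x, y, z axes, in that order (R = Rz(yaw) Ry(pitch) Rx(roll)).
In Python, from plant import ctrl gives the robot as it stands. The module is installed in compiled form; this text tells all that it offers.
- The arm moves only by the tool play_rows, never from a script. Its argument "commands" is a list that holds one entry, the list of rows, each a list of 7 numbers: the turn, a rotation vector about the tool's x, y, z in rad, then the shift along the tool's x, y, z in cm, then the finger opening in cm, from 0 to 8.76. In form: [[[ax, ay, az, x, y, z, grip], ...]]. A call has 1 to 8 rows; each row is the pose to reach, as a shift and turn from the pose commanded when the call began, along the tool's axes at that moment; what a row does not reach only later rows make up. A row lasts 1/12 s, in which the tool goes at most 41.7 mm and 7.16 degrees, less where a joint would pass 70% of its speed; a pose out of reach is approached as far as the arm can. A call with a gripper value outside its range is refused whole. The fingers move at their own pace and stop on an object; the grip force is fixed at half the most. Time passes only in rows, so rows that repeat a pose let the fingers close. It gives the time, the measured TCP pose, the force, the opening and the grip force at its end, in the units of the state.
- ctrl.get_obs(): the state, without advancing time (a new reading comes with each control period).
- ctrl.snapshot(name): name is "scene" or "side" or "wrist"; returns a dict with "color" (420x560x3 uint8, red, green, blue), "camera_matrix" (3x3 intrinsics, pixels), "origin" and "rotation" of the camera in the world; the wrist camera has in their place "hand_eye" (4x4, takes a point from camera to tool coordinates, whose origin is the TCP and whose axes are the flange's). Camera axes: x right, y down, z forward; pixel columns grow to the right and rows downward; lengths in m; the calibration is good to about 2 mm. The wrist camera is an equidistant fisheye: a pixel r from the principal point sees the ray r / f radians off the axis. A picture is of the moment at which its call begins: read the wrist's pose just before it. There is no depth.
- ctrl.close_job(): hands the job in; it is judged then, once.
Trained networks look in a picture, given as the dict that the camera call returned (one of the last four; its "shot" number tells which), for a name from the list of things; names that differ only in an ending like _2 or _b are one class to them, and where a whole thing is asked for, a point or a joint stands for the part that bears it (a point fixed in the world has none). Each returns a list of dicts, best first, with "conf" (0 to 1); they miss things now and then, are a little off and sometimes report something else, mostly with a low value. They report only what shows in the picture. A call takes as long as a camera call. They do not tell look-alikes from the thing itself.
- ctrl.find_in(picture, name): "bbox" ([left, top, width, height] in pixels, round what is visible of it).
The state is a dict: "clock": time; "joint_pos": joint angles; "qvel": joint speeds; "tau": joint torques, N m; "tool_pos": TCP position; "orientation": TCP orientation; "force": force on the tool from outside, world axes, zero at the start; "moment": the same for the moment, N m; "opening": finger opening in m; "gripper_force": force on a finger pad.
Only numpy, scipy, OpenCV 4.12 (cv2) and the standard library are available. Lean on these libraries where they do the work, as an engineer would, in place of code of your own. Each camera call takes 0.05 s, during which the arm holds its last target. There are 200 camera calls.

## Working session

There is one attempt and no reset: what is moved stays moved. The work goes in short steps, Python scripts to look and compute and a tool call to move; the robot and the scene stay as the last step left them, time stands still between calls to the robot, and variables do not carry over. Pictures are saved under pics/ and viewed, at most 10 in all, crops included, and the job is handed in when it is done.

Besides the shell and the picture viewer there is one more tool, called after "Call:" by a JSON object that holds its "op" and its "data". play_rows: Moves the arm, as the interface text tells. Its arguments: {"type":"object","properties":{"commands":{"type":"array","items":{"type":"array","items":{"type":"array","items":{"type":"number"}}}}},"required":["commands"]}

```bash
mkdir -p pics; ls; cat > h.py <<'E'
import numpy as np,cv2
from plant import ctrl
def save(p,n): cv2.imwrite('pics/'+n,cv2.cvtColor(p['color'],cv2.COLOR_RGB2BGR))
E
python3 - <<'E'
from h import *
print(ctrl.get_obs())
for c in ['scene','side']:
    p=ctrl.snapshot(c); save(p,c+'.png')
    print(c,p['camera_matrix'].tolist(),np.round(p['origin'],4).tolist(),np.round(p['rotation'],4).tolist(),p['shot'])
    for n in ['cradle','phone','lever','housing','bottle','tin','driver']:
        print(n,[(r['bbox'],round(r['conf'],2)) for r in ctrl.find_in(p,n)][:4])
E
```

```text
pics
{'clock': 0.0, 'joint_pos': array([ 8.45175331e+01,  2.05903452e+01,  6.34072553e-01, -2.07459150e-02,
       -7.01342060e+01, -1.65061741e+01]), 'qvel': array([-0.09911385,  0.02132327, -0.04793882,  0.02064205,  0.10770604,
        0.04736956]), 'tau': array([ 2.09843631e-03, -5.82705474e+01,  2.93064952e+01,  6.99726373e+00,
        7.04070000e-03, -1.56944425e-04]), 'tool_pos': array([0.25258231, 0.62544385, 0.22563528]), 'orientation': array([ 1.79907709e+02, -7.01043977e-03, -2.19957006e+01]), 'force': array([-0.06140762, -0.43170871,  0.35990849]), 'moment': array([ 0.0036735 , -0.03022096, -0.02846588]), 'gripper_force': 0.0, 'opening': 0.08757635596327885}
scene [[477.12889129702216, 0.0, 281.95361519595014], [0.0, 477.12889129702216, 211.24661817510182], [0.0, 0.0, 1.0]] [0.9815, -0.4485, 0.6811] [-136.6837, 0.483, 33.7824] 1
cradle [([183.1, 147.5, 153.4, 114.5], 0.97)]
phone [([210.7, 159.6, 78.3, 52.9], 0.88), ([374.5, 208.6, 55.3, 23.0], 0.65), ([133.8, 273.8, 61.9, 25.2], 0.59)]
lever [([256.7, 194.3, 15.5, 17.5], 0.79)]
housing [([179.6, 149.8, 156.1, 114.9], 0.6
[... 168 characters left out ...]
.8, 147.3, 69.9, 26.3], 0.42), ([182.2, 146.8, 153.5, 117.6], 0.21)]
driver [([206.2, 145.9, 67.8, 27.0], 0.68)]
side [[509.99147513213796, 0.0, 269.64331957671516], [0.0, 509.99147513213796, 216.75257452367043], [0.0, 0.0, 1.0]] [0.4842, -0.597, 0.826] [-139.704, 0.0174, -13.8141] 2
cradle []
phone [([221.9, 302.9, 58.8, 56.4], 0.96), ([321.5, 146.6, 33.0, 38.3], 0.9), ([194.7, 187.0, 45.0, 59.6], 0.73)]
lever [([176.0, 165.0, 111.5, 116.3], 0.29)]
housing [([175.6, 163.4, 112.2, 117.3], 0.78), ([245.9, 209.7, 17.7, 15.8], 0.32)]
bottle [([300.9, 167.8, 27.1, 47.6], 0.66)]
tin [([298.6, 230.5, 23.6, 32.5], 0.8)]
driver [([154.5, 178.8, 31.7, 53.2], 0.68), ([190.4, 190.6, 48.3, 55.4], 0.38)]
```

```bash
python3 - <<'E'
import cv2
a=cv2.imread('pics/scene.png')[120:320,120:440]
b=cv2.imread('pics/side.png')[140:380,130:370]
cv2.imwrite('pics/a.png',cv2.resize(a,None,fx=2.5,fy=2.5,interpolation=cv2.INTER_CUBIC))
cv2.imwrite('pics/b.png',cv2.resize(b,None,fx=2.5,fy=2.5,interpolation=cv2.INTER_CUBIC))
E
```

```text
(no output)
```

View pics/a.png

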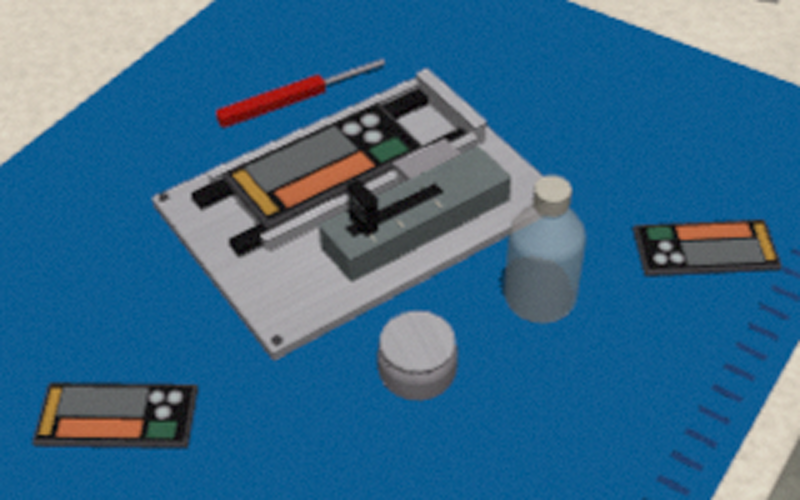

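View pics/b.png

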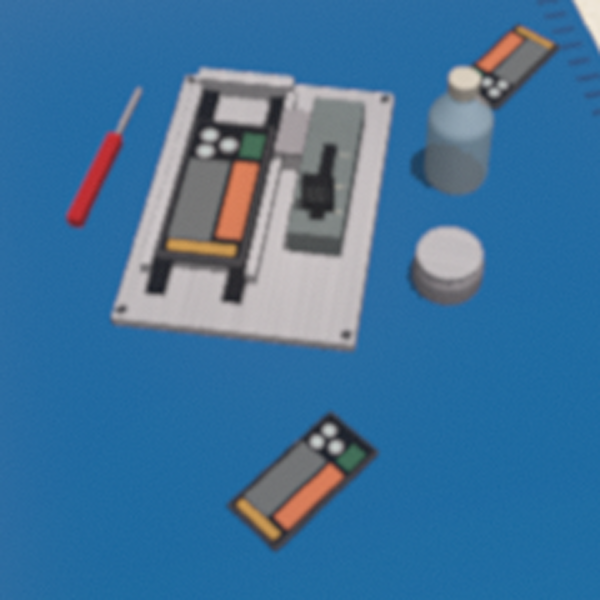

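```bash
cat >> h.py <<'E'
from scipy.spatial.transform import Rotation as R
from scipy.optimize import least_squares
CAM={'scene':(477.129,281.954,211.247,[0.9815,-0.4485,0.6811],[-136.6837,0.483,33.7824]),
'side':(509.991,269.643,216.753,[0.4842,-0.597,0.826],[-139.704,0.0174,-13.8141])}
def proj(c,X):
    f,cx,cy,o,r=CAM[c]; q=(np.atleast_2d(X)-o)@R.from_euler('xyz',r,degrees=True).as_matrix()
    return q[:,:2]/q[:,2:]*f+[cx,cy]
def world(p,P):
    P=np.atleast_2d(P)/1000.; c,s=np.cos(p[2]),np.sin(p[2])
    return np.c_[p[0]+c*P[:,0]-s*P[:,1],p[1]+s*P[:,0]+c*P[:,1],P[:,2]]
E
python3 - <<'E'
from h import *
D=[('scene',(152,198),(-95,-135,12)),('scene',(275,353),(95,-135,12)),('scene',(322,232),(30,-55,40)),('scene',(350,262),(74,-55,40)),('scene',(510,180),(74,95,40)),('scene',(425,70),(-77,122,34)),
('side',(190,75),(-95,135,12)),('side',(394,95),(95,135,12)),('side',(113,320),(-95,-135,12)),('side',(355,345),(95,-135,12)),('side',(286,235),(30,-55,40)),('side',(363,102),(74,95,40)),('side',(316,98),(30,95,40))]
off={'scene':(120,120),'side':(130,140)}
px=lambda c,u:np.array(u)/2.5+off[c]
def res(p,w=None):
    return np.concatenate([proj(c,world(p,X))[0]-px(c,u) for c,u,X in D])
s=least_squares(res,[.5,.05,-.2],loss='soft_l1'); print(s.x); print(res(s.x).reshape(-1,2).round(1).tolist())
p=s.x
# phone tail and tab via side/scene
T=[('side',(161,247),(-71,0,29)),('side',(243,260),(1,0,29)),('scene',(226,172),(-71,0,29)),('scene',(266,225),(1,0,29))]
for c,u,X in T:
    g=least_squares(lambda y:(proj(c,world(p,(X[0],y[0],X[2])))[0]-px(c,u)),[-80]); print('tail',c,g.x,g.fun)
for c,u in [('scene',(363,190)),('side',(318,182))]:
    g=least_squares(lambda y:(proj(c,world(p,(52,y[0],76)))[0]-px(c,u)),[-30]); print('tab top centre',c,g.x,g.fun)
for n,X in dict(tail=(-35,-90,25),tab=(52,-28,58),stop=(-35,110,24)).items(): print(n,world(p,X).round(4))
E
```

```text
[ 0.57755008  0.08152813 -0.37138865]
[[-0.1, -0.2], [-0.3, 0.5], [-1.1, -3.1], [0.7, -0.7], [1.9, -1.6], [1.5, -0.9], [-1.6, 0.6], [0.2, 0.4], [-0.4, 0.4], [0.6, 1.2], [0.6, -0.3], [1.2, 0.7], [-0.2, 0.4]]
tail side [-71.57368235] [-1.02210518 -0.29452937]
tail side [-76.78424897] [1.55410875 0.35627373]
tail scene [-79.50075264] [-0.17182525 -0.37448641]
tail scene [-83.78050504] [0.48637142 0.9982147 ]
tab top centre scene [-28.27715975] [0.41546727 0.8447128 ]
tab top centre side [-28.86767512] [0.42264286 0.08157625]
tail [[0.5123 0.0104 0.025 ]]
tab [[0.6158 0.0366 0.058 ]]
stop [[0.5849 0.1967 0.024 ]]
```

Both fixed views agree. The phone on the cradle is the big one (the other two are look-alikes), the cradle is at about (0.578, 0.082) with yaw -21.3°, the tail is near y -78, and the tab is near y -28. The tool is already nearly aligned, so I'll move behind the tail at height with the fingers shut.

Call:
{"op": "play_rows", "data": {"commands": [[[0,0,0,2,2.2,0,0],[0,0,0,4,4.4,0,0],[0,0,0,6,6.6,0,0],[0,0,0,8,8.8,0,0],[0,0,0,10,11,0,0],[0,0,0,12,13.2,0,0],[0,0,0,14,15.4,0,0],[0,0,0,16,17.4,0,0]]]}}

```text
clock: 1.47
tool_pos: [0.3362, 0.403, 0.2268]
orientation: [-180.0, 0.0, -22.0]
force: [0.5, -0.8, -0.0]
opening: 0.0397
gripper_force: 0.0
```

Call:
{"op": "play_rows", "data": {"commands": [[[0,0,0,2,2.2,0,0],[0,0,0,4,4.4,0,0],[0,0,0,6,6.6,0,0],[0,0,0,8,8.8,0,0],[0,0,0,10,11,0,0],[0,0,0,12,13.2,0,0],[0,0,0,14,15.4,0,0],[0,0,0,16,17.4,0,0]]]}}

```text
clock: 2.13
tool_pos: [0.4193, 0.1818, 0.227]
orientation: [-180.0, -0.0, -22.0]
force: [0.7, 1.1, -0.2]
opening: 0.0006
gripper_force: 0.0
```

Call:
{"op": "play_rows", "data": {"commands": [[[0,0,0,2,2.2,0,0],[0,0,0,4,4.4,0,0],[0,0,0,6,6.6,0,0],[0,0,0,8,8.8,0,0],[0,0,0,10,11,0,0],[0,0,0,12,13.2,0,0],[0,0,0,14,15.4,0,0],[0,0,0,15.2,16.5,0,0]]]}}

```text
clock: 2.8
tool_pos: [0.4988, -0.0289, 0.2268]
orientation: [180.0, -0.0, -22.1]
force: [0.6, 0.6, 0.1]
opening: 0.0006
gripper_force: 0.0
```

```bash
python3 - <<'E'
from h import *
o=ctrl.get_obs(); p=ctrl.snapshot('wrist'); save(p,'w1.png')
print(o['clock'],o['tool_pos'],o['orientation'],o['opening'],o['force'])
print(p['camera_matrix'].tolist(),np.round(p['hand_eye'],4).tolist())
for n in ['cradle','phone','lever','housing','bottle','tin','driver']: print(n,[(r['bbox'],round(r['conf'],2)) for r in ctrl.find_in(p,n)][:3])
E
```

```text
2.8 [ 0.49878108 -0.02894894  0.2267549 ] [ 1.79998267e+02 -2.41389083e-02 -2.20565603e+01] 0.000637455807541575 [0.62538528 0.58280846 0.12799007]
[[325.19226210127806, 0.0, 279.5716697126533], [0.0, 325.19226210127806, 207.34489004304953], [0.0, 0.0, 1.0]] [[0.0003, -0.9597, -0.2811, 0.0761], [1.0, 0.0005, -0.0008, -0.0004], [0.0009, -0.2811, 0.9597, -0.1588], [0.0, 0.0, 0.0, 1.0]]
cradle [([74.8, 73.3, 206.2, 165.0], 0.68)]
phone [([331.0, 52.3, 84.5, 82.8], 0.65), ([114.2, 158.1, 120.6, 61.4], 0.63), ([15.5, 7.8, 60.9, 50.4], 0.56)]
lever [([164.9, 101.0, 22.6, 24.4], 0.59), ([186.6, 0.4, 49.0, 44.7], 0.53)]
housing [([72.7, 67.9, 209.1, 162.6], 0.61)]
bottle [([67.5, 7.9, 78.0, 46.1], 0.67)]
tin [([184.3, 0.0, 50.4, 45.4], 0.96), ([74.9, 76.5, 205.5, 157.2], 0.34)]
driver [([118.6, 256.3, 39.2, 15.6], 0.63)]
```

View pics/w1.png

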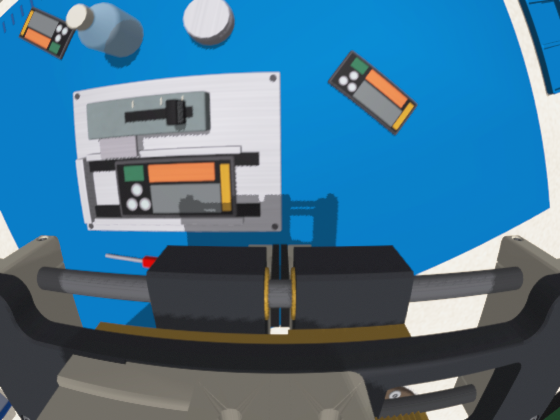

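```bash
python3 -c "
import cv2
a=cv2.imread('pics/w1.png')[60:240,65:290]
cv2.imwrite('pics/w1c.png',cv2.resize(a,None,fx=3.33333,fy=3.33333,interpolation=cv2.INTER_CUBIC))"
```

```text
(no output)
```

View pics/w1c.png

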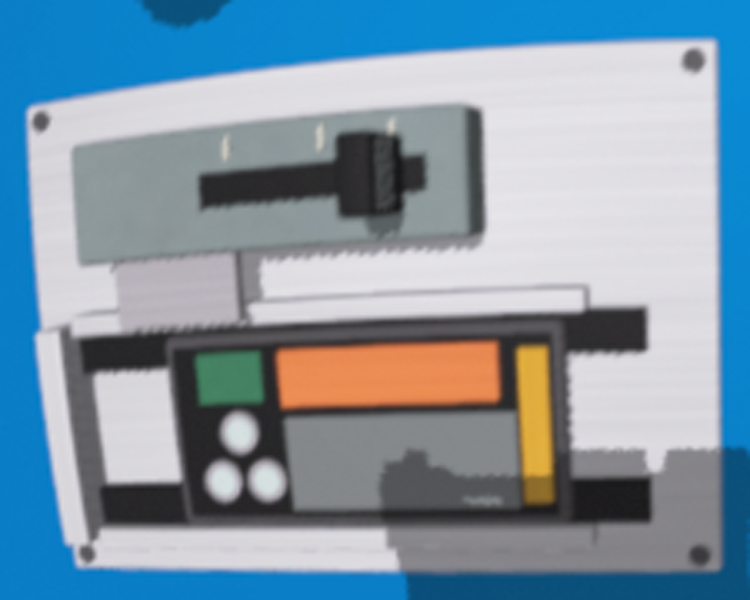

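```bash
cat >> h.py <<'E'
HE=np.array([[0.0003,-0.9597,-0.2811,0.0761],[1.0,0.0005,-0.0008,-0.0004],[0.0009,-0.2811,0.9597,-0.1588],[0,0,0,1]])
def projw(tp,rpy,X):
    q=(np.atleast_2d(X)-tp)@R.from_euler('xyz',rpy,degrees=True).as_matrix()
    q=(q-HE[:3,3])@HE[:3,:3]; r=np.hypot(q[:,0],q[:,1]); th=np.arctan2(r,q[:,2])
    return q[:,:2]/r[:,None]*th[:,None]*325.192+[279.572,207.345]
E
python3 - <<'E'
from h import *
tp=[0.49878,-0.02895,0.22675]; rpy=[179.998,-0.024,-22.0566]
W=[((718,40),(95,-135,12)),((28,107),(95,135,12)),((722,570),(-95,-135,12)),((78,566),(-95,135,12)),((466,105),(74,-55,40)),((471,235),(30,-55,40)),((72,148),(74,95,40)),((80,264),(30,95,40)),((647,308),(3,-110,20)),((651,522),(-73,-110,20))]
px=lambda u:np.array(u)/3.33333+[65,60]
res=lambda p:np.concatenate([projw(tp,rpy,world(p,X))[0]-px(u) for u,X in W])
s=least_squares(res,[.577,.08,-.37],loss='soft_l1'); p=s.x; print(p,res(p).reshape(-1,2).round(1).tolist())
for u,x,z in [((564,320),1,29),((571,518),-71,29),((168,340),1,29),((188,522),-71,29),((375,133),65,76),((375,214),39,76),((402,136),65,41),((402,212),39,41)]:
    g=least_squares(lambda y:projw(tp,rpy,world(p,(y[0],y[1],z)))[0]-px(u),[x,-30]); print(u,z,g.x.round(1),'expect x',x)
c,sn=np.cos(p[2]),np.sin(p[2]); d=np.array(tp[:2])-p[:2]
print('TCP in cradle mm',1000*(c*d[0]+sn*d[1]),1000*(-sn*d[0]+c*d[1]),np.degrees(p[2]))
E
```

```text
[ 0.57643721  0.08394374 -0.37544383] [[0.1, -0.3], [-0.5, -0.3], [0.2, 0.5], [-0.5, 0.5], [0.5, -1.0], [0.1, 0.6], [-0.4, -0.8], [-0.6, 0.8], [-0.0, 0.0], [0.3, 0.1]]
(564, 320) 29 [  0.6 -82.8] expect x 1
(571, 518) 29 [-68.4 -82.4] expect x -71
(168, 340) 29 [-0.3 64.9] expect x 1
(188, 522) 29 [-69.4  66. ] expect x -71
(375, 133) 76 [ 63.7 -35.1] expect x 65
(375, 214) 76 [ 39.8 -34.2] expect x 39
(402, 136) 41 [ 64.2 -33.1] expect x 65
(402, 212) 41 [ 39.3 -32.2] expect x 39
TCP in cradle mm -30.851494577584404 -133.50589219758177 -21.511347002186028
```

Call:
{"op": "play_rows", "data": {"commands": [[[0,0,-0.0096,-0.4,0,3,0],[0,0,-0.0096,-0.4,0,6.5,0],[0,0,-0.0096,-0.4,0,10,0],[0,0,-0.0096,-0.4,0,13.5,0],[0,0,-0.0096,-0.4,0,16.5,0],[0,0,-0.0096,-0.4,0,18.5,0],[0,0,-0.0096,-0.4,0,20,0],[0,0,-0.0096,-0.4,0,20.8,0]]]}}

```text
clock: 3.87
tool_pos: [0.4935, -0.0246, 0.0168]
orientation: [179.9, 0.1, -21.4]
force: [-0.4, 0.6, 0.7]
opening: 0.0006
gripper_force: 0.0
```

```bash
cat >> h.py <<'E'
CR=[0.57644,0.08394,-0.37544]
def tcp():
    o=ctrl.get_obs(); c,s=np.cos(CR[2]),np.sin(CR[2]); d=o['tool_pos'][:2]-CR[:2]
    f=o['force']
    print('t',o['clock'],'cradle',np.round([1e3*(c*d[0]+s*d[1]),1e3*(-s*d[0]+c*d[1]),1e3*o['tool_pos'][2]],1),'F',np.round([c*f[0]+s*f[1],-s*f[0]+c*f[1],f[2]],1),'yaw',o['orientation'].round(2))
E
python3 -c "
from h import *
tcp(); p=ctrl.snapshot('side'); a=p['color'][140:300,130:330]
cv2.imwrite('pics/s2.png',cv2.resize(a,None,fx=3.5,fy=3.5,interpolation=cv2.INTER_CUBIC)[:,:,::-1])"
```

```text
t 3.8667 cradle [ -37.4 -131.4   16.8] F [-0.6  0.4  0.7] yaw [ 1.799e+02  1.200e-01 -2.137e+01]
```

View pics/s2.png

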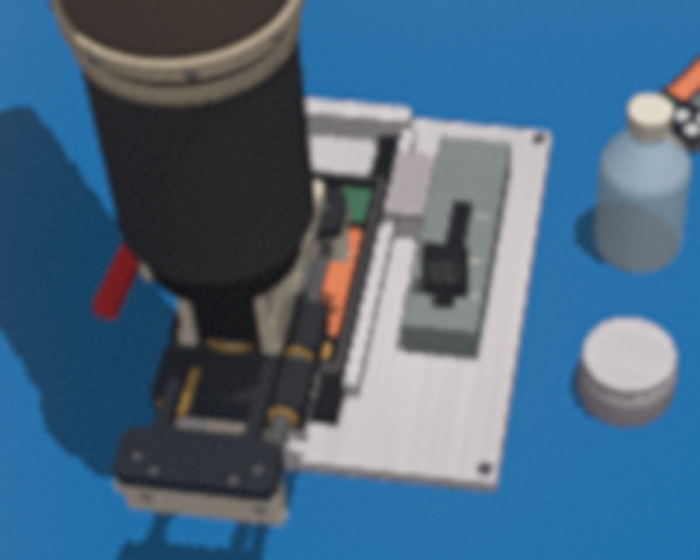

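Call:
{"op": "play_rows", "data": {"commands": [[[0,0,0,0.2,-0.5,-0.2,0],[0,0,0,0.2,-1,-0.2,0],[0,0,0,0.2,-1.5,-0.2,0],[0,0,0,0.2,-2,-0.2,0],[0,0,0,0.2,-2.4,-0.2,0],[0,0,0,0.2,-2.8,-0.2,0],[0,0,0,0.2,-3.2,-0.2,0],[0,0,0,0.2,-3.6,-0.2,0]]]}}

```text
clock: 4.58
tool_pos: [0.5094, 0.0078, 0.0207]
orientation: [180.0, 0.0, -21.4]
force: [-0.7, -2.9, 2.9]
opening: 0.0004
gripper_force: 1.7
```

Call:
{"op": "play_rows", "data": {"commands": [[[0,0,0,0,-0.3,0,0],[0,0,0,0,-0.6,0,0],[0,0,0,0,-0.9,0,0],[0,0,0,0,-1.2,0,0],[0,0,0,0,-1.5,0,0],[0,0,0,0,-1.8,0,0],[0,0,0,0,-2.1,0,0],[0,0,0,0,-2.4,0,0]]]}}

```text
clock: 5.25
tool_pos: [0.5185, 0.0303, 0.0205]
orientation: [180.0, 0.0, -21.4]
force: [-2.8, -3.6, 3.5]
opening: 0.0004
gripper_force: 2.0
```

```bash
python3 -c "
from h import *
tcp(); p=ctrl.snapshot('scene'); a=p['color'][130:290,160:370]
cv2.imwrite('pics/s3.png',cv2.resize(a,None,fx=3.5,fy=3.5,interpolation=cv2.INTER_CUBIC)[:,:,::-1])"
```

```text
t 5.25 cradle [-34.3 -71.2  20.5] F [-1.3 -4.4  3.5] yaw [180.     0.   -21.44]
```

View pics/s3.png

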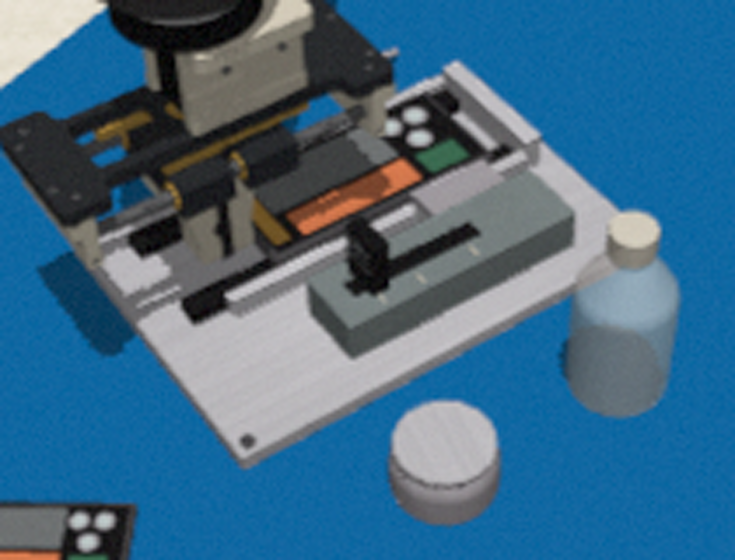

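The fingers are behind the tail pushing it at about 4 N. The phone has advanced, with a gap still left to the stop bar at about (500, 140).

Call:
{"op": "play_rows", "data": {"commands": [[[0,0,0,0,-0.2,0,0],[0,0,0,0,-0.4,0,0],[0,0,0,0,-0.6,0,0],[0,0,0,0,-0.8,0,0],[0,0,0,0,-1,0,0],[0,0,0,0,-1.1,0,0],[0,0,0,0,-1.2,0,0],[0,0,0,0,-1.2,0,0]]]}}

```text
clock: 5.97
tool_pos: [0.5229, 0.0415, 0.0205]
orientation: [-180.0, -0.0, -21.4]
force: [-0.8, -0.2, 0.5]
opening: 0.0004
gripper_force: 0.4
```

```bash
python3 -c "
from h import *
tcp()"
```

```text
t 5.9667 cradle [-34.2 -59.1  20.5] F [-0.6 -0.5  0.5] yaw [-179.99   -0.    -21.43]
```

Call:
{"op": "play_rows", "data": {"commands": [[[0,0,0,0,-0.1,0,0],[0,0,0,0,-0.2,0,0],[0,0,0,0,-0.3,0,0],[0,0,0,0,-0.4,0,0]]]}}

```text
clock: 6.3
tool_pos: [0.5243, 0.0451, 0.0205]
orientation: [-180.0, 0.0, -21.4]
force: [-0.8, -1.6, -0.2]
opening: 0.0006
gripper_force: 0.8
```

Call:
{"op": "play_rows", "data": {"commands": [[[0,0,0,0,-0.1,0,0],[0,0,0,0,-0.2,0,0],[0,0,0,0,-0.3,0,0]]]}}

```text
clock: 6.55
tool_pos: [0.5239, 0.0457, 0.0205]
orientation: [179.8, 0.1, -21.4]
force: [-1.4, -16.9, 5.8]
opening: 0.0006
gripper_force: 8.0
```

Call:
{"op": "play_rows", "data": {"commands": [[[0,0,0,0,0,0,0],[0,0,0,0,0,0,0],[0,0,0,0,0.5,0,0],[0,0,0,0,1.5,0,0],[0,0,0,0,2.5,0,0],[0,0,0,0,2.5,-4,0],[0,0,0,0,2.5,-8,0],[0,0,0,0,2.5,-12,0]]]}}

```text
clock: 7.22
tool_pos: [0.5154, 0.0236, 0.1416]
orientation: [179.9, 0.1, -21.5]
force: [1.9, 0.5, -0.2]
opening: 0.0002
gripper_force: 0.0
```

Call:
{"op": "play_rows", "data": {"commands": [[[0,0,0,2,0,-2,0],[0,0,0,4,0,-4,0],[0,0,0,6,0,-5,0],[0,0,0,8,0,-5,0],[0,0,0,8.6,0,-5,0],[0,0,0,8.6,0,-5,0]]]}}

```text
clock: 7.72
tool_pos: [0.5968, -0.0078, 0.1899]
orientation: [-180.0, 0.0, -21.5]
force: [-0.7, -0.1, 0.0]
opening: 0.0006
gripper_force: 0.0
```

```bash
python3 - <<'E'
from h import *
tcp(); o=ctrl.get_obs(); p=ctrl.snapshot('wrist'); save(p,'w2.png'); print(o['tool_pos'],o['orientation'],[(r['bbox'],round(r['conf'],2)) for r in ctrl.find_in(p,'phone')][:3])
print([(r['bbox'],round(r['conf'],2)) for r in ctrl.find_in(p,'lever')][:3])
f=lambda X:projw(o['tool_pos'],o['orientation'],world(CR,X)).round(1).tolist()
print(f([(1,-40,29),(-71,-40,29),(1,110,29),(-71,110,29),(65,-34,76),(39,-34,76),(95,-135,12)]))
E
```

```text
t 7.7167 cradle [ 52.6 -77.8 189.9] F [-0.6 -0.4  0. ] yaw [-1.800e+02  2.000e-02 -2.152e+01]
[ 0.5968379  -0.00777745  0.18993935] [-1.79997503e+02  2.20212850e-02 -2.15169709e+01] [([385.7, 124.5, 78.4, 83.9], 0.92), ([24.7, 47.1, 70.7, 62.0], 0.68), ([116.9, 236.8, 125.6, 40.0], 0.55)]
[([219.2, 181.4, 15.9, 36.8], 0.87)]
[[244.5, 238.1], [247.2, 295.9], [117.5, 235.5], [128.0, 289.6], [229.8, 189.4], [231.0, 217.9], [335.0, 147.7]]
```

View pics/w2.png

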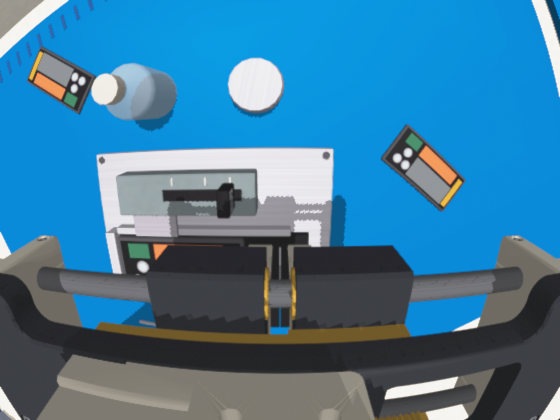

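The phone is seated: the detected left and right edges at 117 and 242 match the predicted 117.5 and 244.5. The tab's push face is at about (230, 200), as predicted. Next I'll descend behind the lever.

Call:
{"op": "play_rows", "data": {"commands": [[[0,0,0,0,0,3,0],[0,0,0,0,0,6,0],[0,0,0,0,0,9,0],[0,0,0,0,0,11.5,0],[0,0,0,0,0,13,0],[0,0,0,0,0,13.5,0],[0,0,0,0,-0.6,13.5,0],[0,0,0,0,-1.2,13.5,0]]]}}

```text
clock: 8.53
tool_pos: [0.601, 0.0047, 0.0564]
orientation: [-180.0, -0.0, -21.4]
force: [0.3, 0.8, 0.3]
opening: 0.0006
gripper_force: 0.0
```

Call:
{"op": "play_rows", "data": {"commands": [[[0,0,0,0,-0.5,0,0],[0,0,0,0,-1,0,0],[0,0,0,0,-1.5,0,0],[0,0,0,0,-2,0,0],[0,0,0,0,-2.5,0,0],[0,0,0,0,-3,0,0],[0,0,0,0,-3.5,0,0],[0,0,0,0,-4,0,0]]]}}

```text
clock: 9.2
tool_pos: [0.6155, 0.0421, 0.0556]
orientation: [-180.0, -0.0, -21.4]
force: [-0.3, -1.1, 2.2]
opening: 0.0007
gripper_force: 0.7
```

```bash
python3 -c "
from h import *
tcp()"
```

```text
t 9.2 cradle [ 51.7 -24.6  55.6] F [ 0.1 -1.1  2.2] yaw [-1.7998e+02 -1.0000e-02 -2.1440e+01]
```

Call:
{"op": "play_rows", "data": {"commands": [[[0,0,0,0,-0.4,0,0],[0,0,0,0,-0.8,0,0],[0,0,0,0,-1.2,0,0],[0,0,0,0,-1.6,0,0],[0,0,0,0,-2,0,0],[0,0,0,0,-2.4,0,0],[0,0,0,0,-2.8,0,0],[0,0,0,0,-3.1,0,0]]]}}

```text
clock: 9.87
tool_pos: [0.6268, 0.0711, 0.0554]
orientation: [-180.0, 0.0, -21.4]
force: [-0.7, -0.5, 0.4]
opening: 0.0002
gripper_force: 0.0
```

Call:
{"op": "play_rows", "data": {"commands": [[[0,0,0,0,-0.1,0,0],[0,0,0,0,-0.2,0,0],[0,0,0,0,-0.3,0,0]]]}}

```text
clock: 10.12
tool_pos: [0.6275, 0.0731, 0.0554]
orientation: [180.0, 0.0, -21.4]
force: [-0.7, -2.3, -0.7]
opening: 0.0006
gripper_force: 1.4
```

```bash
python3 -c "
from h import *
tcp()"
```

```text
t 10.1167 cradle [51.5  8.6 55.4] F [ 0.2 -2.4 -0.7] yaw [ 1.7998e+02  2.0000e-02 -2.1440e+01]
```

Call:
{"op": "play_rows", "data": {"commands": [[[0,0,0,0,-0.1,0,0],[0,0,0,0,-0.2,0,0],[0,0,0,0,-0.2,0,0],[0,0,0,0,-0.2,0,0]]]}}

```text
clock: 10.45
tool_pos: [0.6275, 0.0733, 0.0554]
orientation: [179.9, 0.1, -21.5]
force: [-0.6, -7.3, 1.8]
opening: 0.0005
gripper_force: 3.4
```

Call:
{"op": "play_rows", "data": {"commands": [[[0,0,0,0,0,0,0],[0,0,0,0,1,0,0],[0,0,0,0,3,0,0],[0,0,0,0,6,0,0],[0,0,0,0,7,-3,0],[0,0,0,0,8,-7,0],[0,0,0,0,8,-11,0],[0,0,0,0,8,-13,0]]]}}

```text
clock: 11.12
tool_pos: [0.6002, -0.001, 0.1909]
orientation: [-179.8, -0.3, -21.5]
force: [0.8, 0.9, 1.7]
opening: 0.0004
gripper_force: 0.0
```

Call:
{"op": "play_rows", "data": {"commands": [[[0,0,0,0,2,-2,0],[0,0,0,0,3,-4,0],[0,0,0,0,3,-4,0],[0,0,0,0,3,-4,0]]]}}

```text
clock: 11.45
tool_pos: [0.5881, -0.0284, 0.227]
orientation: [-179.9, -0.1, -21.5]
force: [0.8, 0.8, -0.2]
opening: 0.0005
gripper_force: 0.0
```

```bash
python3 - <<'E'
from h import *
tcp(); o=ctrl.get_obs(); p=ctrl.snapshot('wrist'); save(p,'w3.png')
for n in ['phone','lever']: print(n,[(np.round(r['bbox']),round(r['conf'],2)) for r in ctrl.find_in(p,n)][:3])
f=lambda X:projw(o['tool_pos'],o['orientation'],world(CR,X)).round(1).tolist()
print(f([(1,-40,29),(-71,-40,29),(1,110,29),(-71,110,29),(65,24,76),(39,24,76),(65,36,76),(65,24,41)]))
E
```

```text
t 11.45 cradle [  52.1 -100.3  227. ] F [ 0.5  1.1 -0.2] yaw [-1.7987e+02 -1.4000e-01 -2.1510e+01]
phone [(array([116., 222., 115.,  53.]), 0.85), (array([358., 124.,  79.,  78.]), 0.69), (array([35., 53., 64., 61.]), 0.62)]
lever [(array([147., 177.,  24.,  30.]), 0.7), (array([ 97., 142., 214., 130.]), 0.53)]
[[229.2, 226.2], [232.5, 280.1], [115.7, 224.6], [124.7, 274.9], [158.7, 181.6], [161.0, 206.1], [148.2, 181.8], [169.7, 175.2]]
```

View pics/w3.png

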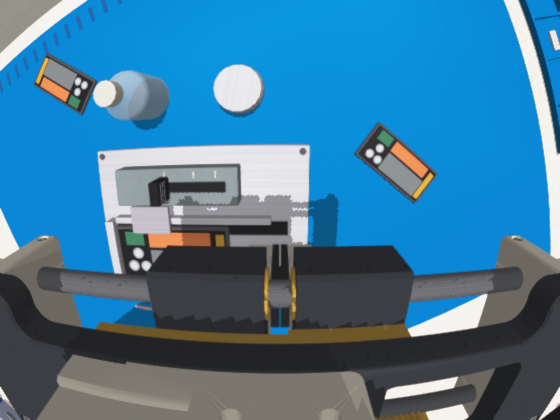

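The lever tab at (147–171, 177–207) matches the second-stop prediction, and the phone at 116–231 matches the seated one. The bystanders haven't moved.

```bash
python3 -c "
from plant import ctrl
print(ctrl.close_job())"
```

```text
the job is handed in; nothing more can be done
None
```

The phone is seated against the end stop and the lever is at its second stop, both confirmed in the last wrist picture; the bottle, tin and screwdriver look untouched, and the job was handed in at about 11.5 s (no verdict was returned).

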